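# Click the filler plug tight and hang up the key

## Task

The tee key is standing in the brass click-torque head on the gearbox's filler plug: turn the key clockwise (seen from above) until you feel the head break over with a click, and stop turning at once. Then lift the key out and hang it by the window in its handle on the long yellow hook of the red tool board, its white graduated face pointing outward, away from the board, and let go. Do not disturb the bearing, the oil bottle or the parts tray.

Things in the scene. Friction and masses are not known exactly. Their poses are not given: they have to be found in the camera images.
- key_grip (a point): Centre of the tee key's flat handle, the place to grip. Handle 12 mm thick (x), 56 mm wide (y), 60 mm tall (z), this point at half height and 100 mm above the key's foot. Grip it across the 56 mm width, over its two side edges. z is up along the shaft, x points out of the marked face (white, black graduations, red line, two orange patches); the back is blue.
- key_eye (a point): Centre of the window through the key's handle along x, 8 mm above key_grip: 18 mm wide (y), 28 mm tall (z), with an 8 mm bar over it and a 19 mm wide cheek on each side. Same axes as key_grip.
- key_front (a point): A point in the air 60 mm straight out (+x) from the middle of the key's handle on the marked side: shows which way the marked face points.
- key_foot (a point): Centre of the underside of the key's steel shaft. The shaft is 12 mm thick; at the foot it has a 29 mm wide cross pin and, 16 to 28 mm up, a guide flange of 30 mm diameter. At the start it stands 26 mm deep in the brass head.
- key: The tee key as a whole, loose, about 0.25 kg and 130 mm tall: flat handle on a steel shaft; origin at its foot, axes as key_grip.
- click (a joint): Break-over angle inside the brass head, rad: 0 at rest. It stays near 0 until the key carries about 0.5 N m, then gives way suddenly by up to 0.17 rad clockwise (the click; the torque falls to about 0.1 N m). It springs back to 0 when the key is turned back or let go.
- overturn (a joint): How far the head was forced on after the click, rad: 0 in proper use. Once the click is used up the torque climbs again, and above about 0.7 N m this grows: more than 0.1 rad is overtightened.
- plug_centre (a point): Middle of the brass head's mouth: a cup of 42 mm outer, 32 mm inner diameter, 26 mm deep. Lugs in it are driven by the key's pin: turned clockwise the key is first free, then turns head and plug (0.06 N m friction), then the plug seats and the torque rises to the click, after 0.5 to 1.3 rad in all; how far cannot be seen. The plug stays where left; the key lifts straight out.
- gearbox: Gearbox cover that carries the plug and brass head, a fixed aluminium casting 170 x 120 mm at its foot, top face 55 mm above the bench; origin under its centre. The brass head's mouth is 30 mm above the top face.
- hook_seat (a point): Where the key is to hang: top of the long yellow hook's level rod, 42 mm out from the board's front, 204 mm above the bench. -x points outward along the hook, z up. Rod 8 mm thick. While passing the tip the window's centre should be about level with this point; hung, the window's upper bar rests on the rod and the window's centre is 14 mm below this point.
- hook_tip (a point): Rounded tip of the yellow hook, its highest point: 85 mm out from the board at most, 11 mm above the rod's top. The rod runs level 75 mm out from the board, then turns up to the tip. Same axes as hook_seat.
- board: Red tool board with the hooks, fixed, upright, 300 mm wide and 207 mm high; origin on the bench under the middle of its front, -x outward. Two short steel hooks 115 mm to either side of the yellow one hold fixed tools, within 30 mm of the board (hook tips within 45 mm).
- bearing_mid (a point): Middle of a loose steel bearing ring, 62 mm diameter, 18 mm high. Bystander.
- oil_mid (a point): Middle of a loose black oil bottle, 48 mm diameter, 85 mm tall. Bystander.
- tray_mid (a point): Middle of a loose cardboard parts tray, 90 x 70 x 35 mm. Bystander.
Mind the look-alikes: they are no part of the job. What is shaped like the key but pink or purple is not meant.

How it is judged:
On the way:
1. the head clicks (gives way by more than 0.045 rad) while the key stands in it (value of joint click above 0.045 rad and distance between key_foot and plug_centre below 0.034 m and angle between key_grip's own z axis and vertical below 0.15 rad), for 0.05 s.
At the end, for the whole second after the job is handed in: The key hangs by its window on the yellow hook: window centre 6 to 22 mm below the rod's top, within 9 mm sideways of it, anywhere on the rod between board and tip; within 0.2 rad of upright; marked face outward, square to the hook within 0.4 rad; the board carries it (over 1 N); at rest and let go (z of key_eye in the frame of hook_seat between -0.022 and -0.006 m and y of key_eye in the frame of hook_seat between -0.009 and 0.009 m and x of key_eye in the frame of hook_seat between -0.036 and 0.04 m and x of key_front in the frame of hook_seat below -0.01 m and angle between the x axis of key_grip and the x axis of hook_seat, either way round below 0.4 rad and angle between key_grip's own z axis and vertical below 0.2 rad and contact force between key and board above 1 N and linear speed of key below 0.03 m/s and angular speed of key below 0.3 rad/s); the robot touches nothing.
It fails at once if the key is turned on hard after the click (overturn above 0.1 rad) (value of joint overturn above 0.1 rad).
It fails at once if the bearing is moved by more than 25 mm (distance of bearing_mid from where it was at the start of the episode above 0.025 m).
It fails at once if the oil bottle is moved by more than 25 mm (distance of oil_mid from where it was at the start of the episode above 0.025 m).
It fails at once if the parts tray is moved by more than 25 mm (distance of tray_mid from where it was at the start of the episode above 0.025 m).
It also fails if it takes over 72 s, if anything falls off the work surface, if the arm or the gripper's body presses on something with over 40 N, if the wrist force passes 120 N, or if a joint passes its speed limit or range.

## Robot

A 6-joint arm with a two-finger parallel gripper is mounted at the origin on the work surface. World frame = base frame: x ahead of the robot, y to its left, z up, the work surface at z = 0. Lengths are in m, angles in rad, forces in N, time in s.
With the tool pointing down it reaches from about 0.35 to 0.85 m from the base axis. Payload 8.1 kg.
Tool frame: the origin (TCP) lies at the very end of the fingers, on their centre line; the grasp point (between the pads) lies 19 mm behind it; x points along the fingers, y is the direction in which the jaws open and shut, and the axes are right-handed (so a half turn about x gives the same grasp; the last joint's range is limited). The gripper opens to 93 mm and grips with 3 to 60 N. Pads are 15 mm wide; open, the fingers measure 128 mm over their backs; the gripper's body (75 mm by 188 mm) begins 65 mm behind the grasp point.
Start: joints at [1.054, 0.13, 1.488, -0, 1.523, -0.085], TCP at [0.251, 0.545, 0.219] pointing down, gripper open.
Joint ranges: [-2.96, 2.96], [-0.89, 2.26], [0.02, 2.5], [-1.34, 4.48], [0, 2.73], [-2.66, 2.66]. Speed limits (rad/s): [2.39, 2.39, 2.79, 3.14, 3.14, 3.14].

## Interface

Orientations are given as a rotation vector (axis times angle).
In Python, from plant import * gives the robot as it stands. The module is installed in compiled form; this text tells all that it offers.
- The arm moves only by the tool apply_moves, never from a script. Its argument "series" is a list of rows, each an object with "jaw": the gripper's target within -1 to 1 (shut at 1, half-way at 0, fully open at -1); "linear": the shift along the tool's x, y, z normalised to -1 to 1, where 1 is 0.6 m, a list of three; "roll": the turn about the tool's x normalised to -1 to 1, where 1 is 30 degrees. A call has 1 to 20 rows; each row is the pose to reach, as a shift and turn from the pose measured when the call began, along the tool's axes at that moment; what a row does not reach only later rows make up. A row lasts 1/8 s, in which the tool goes at most 62.5 mm and 10.7 degrees, less where a joint would pass 70% of its speed; a pose out of reach is approached as far as the arm can. A call with a number of a shift or a turn outside -1 to 1 is refused whole. A call with a gripper value outside its range is refused whole. The fingers move at their own pace and stop on an object; "force" is the grip in N (left out, the last holds). Time passes only in rows, so rows that repeat a pose let the fingers close. It gives the time, the measured TCP pose, the force and the opening at its end, in the units of the state.
- read_state(): the state, without advancing time (a new reading comes with each control period).
- read_camera(name): name is "scene" or "top"; returns a dict with "pixels" (384x512x3 uint8, blue, green, red), "intrinsics" (3x3 intrinsics, pixels), "D" ([k1, k2, p1, p2, k3] as OpenCV has them; the pictures are not rectified), "rvec" (rotation vector, rad) and "tvec" (3), from world to camera coordinates, as OpenCV has them. Camera axes: x right, y down, z forward; pixel columns grow to the right and rows downward; lengths in m; the calibration is good to about 2 mm. A picture is of the moment at which its call begins. There is no depth.
- close_job(): hands the job in, once; it reports no verdict.
The state is a dict: "t": time; "q": joint angles; "dq": joint speeds; "joint_torque": joint torques, N m; "tool_pos": TCP position; "orientation": TCP orientation; "force": force on the tool from outside, world axes, zero at the start; "wrist_torque": the same for the moment, N m; "opening": finger opening in m.
Only numpy, scipy, OpenCV 4.12 (cv2) and the standard library are available. Lean on these libraries where they do the work, as an engineer would, in place of code of your own. Each camera call takes 0.05 s, during which the arm holds its last target. There are 200 camera calls.

## Working session

There is one attempt and no reset: what is moved stays moved. The work goes in short steps, Python scripts to look and compute and a tool call to move; the robot and the scene stay as the last step left them, time stands still between calls to the robot, and variables do not carry over. Pictures are saved under pics/ and viewed, about 8 in all and at most 12, crops included, and the job is handed in when it is done.

Besides the shell and the picture viewer there is one more tool, called after "Emit:" as name(argument=value, ...) on one line, values as JSON. apply_moves: Moves the arm, as the interface text tells. Its arguments: {"type":"object","properties":{"series":{"type":"array"},"force":{"type":"number"}},"required":["series"]}

```bash
mkdir -p pics
cat > h.py <<'E'
from plant import *
import numpy as np, cv2
def cam(n):
    c=read_camera(n); return c
def ray(c,uv):
    R=cv2.Rodrigues(np.array(c["rvec"],float))[0];t=np.array(c["tvec"],float).ravel()
    p=cv2.undistortPoints(np.array([[uv]],float),np.array(c["intrinsics"],float),np.array(c["D"],float))[0,0]
    d=R.T@np.array([p[0],p[1],1]);return -R.T@t,d/np.linalg.norm(d)
def tri(c1,u1,c2,u2):
    o1,d1=ray(c1,u1);o2,d2=ray(c2,u2)
    s=np.linalg.lstsq(np.c_[d1,-d2],o2-o1,rcond=None)[0]
    a=o1+s[0]*d1;b=o2+s[1]*d2;return (a+b)/2,np.linalg.norm(a-b)
def atz(c,u,z):
    o,d=ray(c,u);return o+d*(z-o[2])/d[2]
def proj(c,P):
    return cv2.projectPoints(np.array(P,float).reshape(-1,3),np.array(c["rvec"],float),np.array(c["tvec"],float),np.array(c["intrinsics"],float),np.array(c["D"],float))[0].reshape(-1,2)
E
python3 - <<'E'
from h import *
import pickle
for n in("scene","top"):
    c=cam(n);pickle.dump(c,open(n+"0.pkl","wb"));cv2.imwrite(f"pics/{n}0.png",cv2.resize(c["pixels"],(800,600),interpolation=cv2.INTER_CUBIC))
    print(n,ray(c,(256,192)))
print(read_state())
E
```

```text
scene (array([ 0.90364541, -0.55882535,  0.81890311]), array([-0.31216837,  0.57724116, -0.75454857]))
top (array([ 0.3676661 , -0.04940371,  1.27027858]), array([ 2.32823335e-01, -7.91037720e-04, -9.72518724e-01]))
{'t': 0.1, 'q': array([ 1.05362727e+00,  1.31064742e-01,  1.48916409e+00, -1.00837763e-05,
        1.52301752e+00, -8.53777318e-02]), 'dq': array([-0.00096254, -0.00082061, -0.00252293,  0.00172012, -0.00067333,
        0.00063616]), 'joint_torque': array([ 1.32091962e-03, -5.61336493e+01, -4.93099344e+01,  7.69679574e-02,
        2.89306050e-02, -3.60443869e-05]), 'tool_pos': array([0.25081387, 0.54449345, 0.2177083 ]), 'orientation': array([ 0.33742204,  1.54462038, -0.3399234 ]), 'force': array([0.70946516, 0.37541926, 0.07146094]), 'wrist_torque': array([-0.0295961 ,  0.04186796, -0.00353314]), 'opening': 0.09282036032095177}
```

View pics/scene0.png

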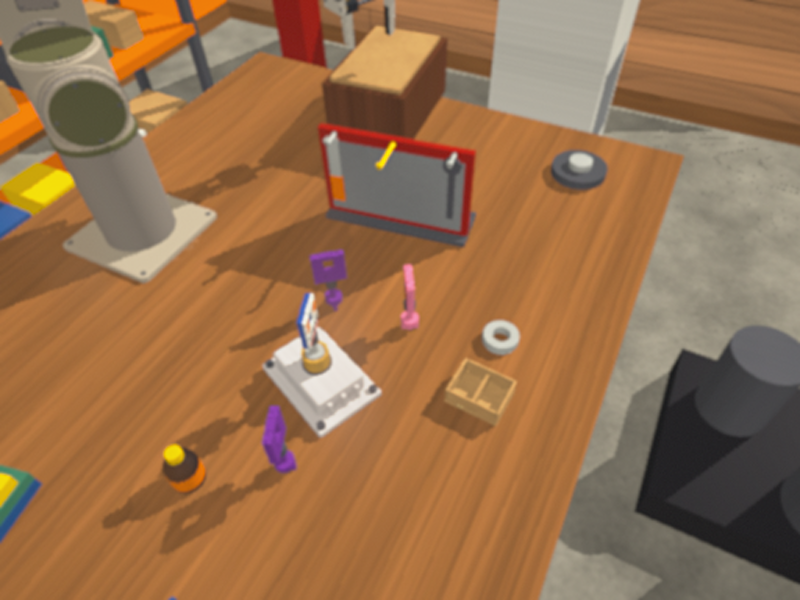

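View pics/top0.png

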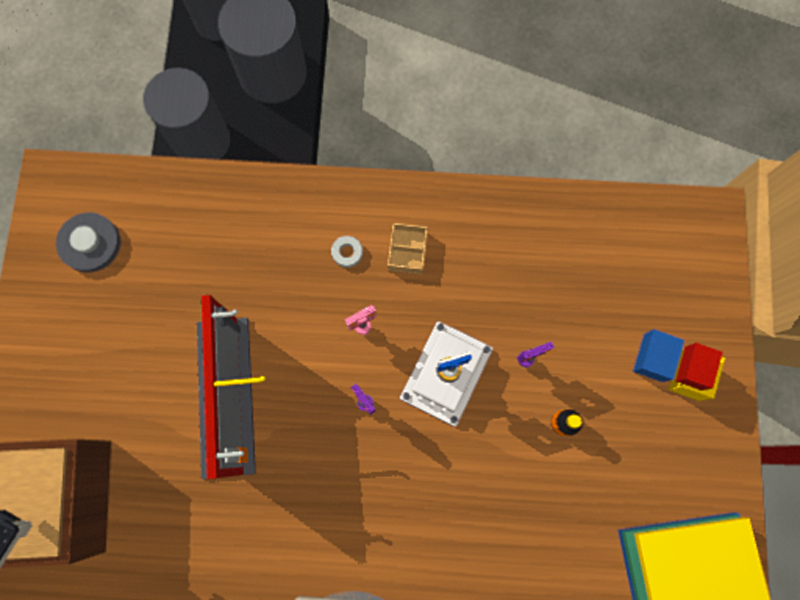

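The scene view shows the blue and white key in the brass head at about (308,325). The look-alikes are purple at (328,275) and (278,440), and pink at (409,295). From the top, the key is at (453,365) and the yellow hook at (240,381). The blue/white one fits the description because it is the only one standing in brass and it has a white face and a blue back. I'll enlarge to confirm.

Run:
```python
from h import *
import pickle
s=pickle.load(open("scene0.pkl","rb"))["pixels"];t=pickle.load(open("top0.pkl","rb"))["pixels"]
def cr(im,x,y,w,h):
    o=cv2.resize(im[y:y+h,x:x+w],(400,300),interpolation=cv2.INTER_CUBIC);return o
# 80x60 ->x5
a=np.vstack([np.hstack([cr(s,160,182,80,60),cr(t,255,205,80,60)]),np.hstack([cr(s,210,75,80,60),cr(t,120,215,80,60)])])
for i in range(0,800,50): cv2.line(a,(i,0),(i,4),(0,255,0));cv2.line(a,(i,300),(i,304),(0,255,0))
for i in range(0,600,50): cv2.line(a,(0,i),(4,i),(0,255,0));cv2.line(a,(400,i),(404,i),(0,255,0))
cv2.imwrite("pics/cr1.png",a)
```

```text
(no output)
```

View pics/cr1.png

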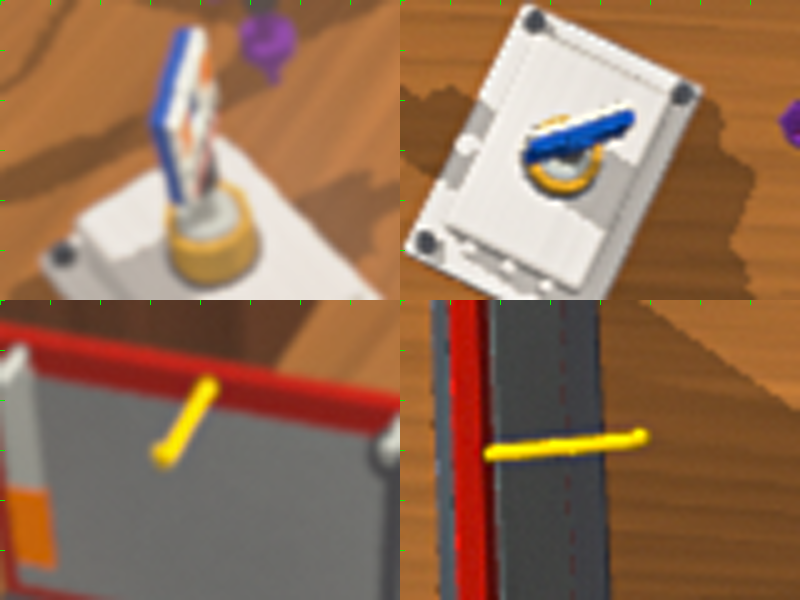

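Run:
```python
from h import *
import pickle
from scipy.optimize import least_squares
s=pickle.load(open("scene0.pkl","rb"));t=pickle.load(open("top0.pkl","rb"))
f=lambda X,Y,ox,oy,cx,cy:((X-cx+.5)/5-.5+ox,(Y-cy+.5)/5-.5+oy)
sk=lambda X,Y:f(X,Y,160,182,0,0); tk=lambda X,Y:f(X,Y,255,205,400,0)
sh=lambda X,Y:f(X,Y,210,75,0,300); th=lambda X,Y:f(X,Y,120,215,400,300)
print("key R end",tri(s,sk(193,29),t,tk(632,116)),"alt",tri(s,sk(165,122),t,tk(632,116)))
print("key L end",tri(s,sk(165,122),t,tk(528,150)),"alt",tri(s,sk(193,29),t,tk(528,150)))
print("hook base",tri(s,sh(208,383),t,th(490,453)))
print("hook tip",tri(s,sh(163,455),t,th(643,436)))
print("brass top",tri(s,sk(212,212),t,tk(562,155)))
print("brass top@.085",atz(t,tk(562,155),.085),atz(s,sk(212,212),.085))
# board top edge front corners
for n,a,b in (("far",(320*.64,127*.64),(206*.64,297*.64)),("near",(474*.64,152*.64),(208*.64,478*.64))):
    print(n,tri(s,a,t,b),atz(t,b,.207),atz(s,a,.207))
for n,a,b,z in (("tray",(480,390),(408,247),.02),("bear",(501,337),(347,251),.01),("oil",(185,468),(568,422),.085),("purp1",(328,275),(363,400),.1),("purp2",(278,440),(535,355),.1),("pink",(409,295),(361,320),.1)):
    print(n,atz(t,np.array(b)*.64,z),tri(s,np.array(a)*.64,t,np.array(b)*.64)[0])
R=cv2.Rodrigues(np.array(read_state()['orientation']))[0];print(R)
```

```text
key R end (array([ 0.53860093, -0.16012102,  0.23280992]), np.float64(0.02211240482824294)) alt (array([ 0.53767128, -0.17255093,  0.18847076]), np.float64(0.0005268528525397129))
key L end (array([ 0.51544865, -0.13132016,  0.1362799 ]), np.float64(0.023944837623422158)) alt (array([ 0.51717165, -0.11934658,  0.1851492 ]), np.float64(0.0004497572772531898))
hook base (array([0.46614241, 0.24209531, 0.20458596]), np.float64(0.0015233874327798048))
hook tip (array([0.47888723, 0.16467079, 0.21029195]), np.float64(0.0005635056404724522))
brass top (array([ 0.52905781, -0.14552498,  0.08446298]), np.float64(0.00015493104269093103))
brass top@.085 [ 0.52903973 -0.14542687  0.085     ] [ 0.52927865 -0.14588367  0.085     ]
far (array([0.50233134, 0.13911147, 0.36808662]), np.float64(0.2063623552546389)) [0.60875284 0.27336763 0.207     ] [0.32238216 0.22425855 0.207     ]
near (array([0.44670759, 0.30962768, 0.13450241]), np.float64(0.2863425091744946)) [0.31752785 0.23559599 0.207     ] [0.61065075 0.27407686 0.207     ]
tray [ 0.77677874 -0.06048795  0.02      ] [ 0.77458109 -0.0612824   0.02312315]
bear [0.7645382  0.06163927 0.01      ] [0.76418498 0.06140458 0.01002233]
oil [ 0.44452256 -0.36269236  0.085     ] [ 0.44820937 -0.37517624  0.03532078]
purp1 [0.46136262 0.00546886 0.1       ] [0.46109079 0.00462911 0.08017877]
purp2 [ 0.55978912 -0.29943879  0.1       ] [ 0.56385217 -0.30036447  0.08619202]
pink [0.60622581 0.01877079 0.1       ] [0.6088763  0.01933106 0.08513276]
[[-8.08864860e-04  4.18497273e-01  9.08217693e-01]
 [-1.44240454e-03  9.08216557e-01 -4.18498034e-01]
 [-9.99998633e-01 -1.64852568e-03 -1.30982092e-04]]
```

```bash
cat >> h.py <<'E'
def yaw(R): return np.degrees(np.arctan2(R[1,1],R[0,1]))
def go(p,yw,s=None):
    s=s or read_state();R=cv2.Rodrigues(np.array(s['orientation'],float))[0]
    l=R.T@(np.array(p)-s['tool_pos'])/.6
    print("pos",np.round(s['tool_pos'],4),"yaw %.2f"%yaw(R),"| linear",np.round(l,4),"roll %.3f"%((yaw(R)-yw)/30),"rows",np.ceil(.6*np.linalg.norm(l)/.0625))
E
python3 -c "
from h import *
go([.25,.545,.32],65);go([.5275,-.146,.32],111);go([.5275,-.146,.26],111)"
```

```text
pos [0.2508 0.5445 0.2177] yaw 65.26 | linear [-1.705e-01 -1.000e-04 -1.600e-03] roll 0.009 rows 2.0
pos [0.2508 0.5445 0.2177] yaw 65.26 | linear [-0.1692 -0.8525  0.9004] roll -1.525 rows 13.0
pos [0.2508 0.5445 0.2177] yaw 65.26 | linear [-0.0692 -0.8523  0.9004] roll -1.525 rows 12.0
```

Emit:
apply_moves(series=[{"jaw": -1, "linear": [-0.1, 0, 0], "roll": 0}, {"jaw": -1, "linear": [-0.17, 0, 0], "roll": 0}, {"jaw": -1, "linear": [-0.17, -0.07, 0.075], "roll": -0.2}, {"jaw": -1, "linear": [-0.17, -0.14, 0.15], "roll": -0.4}, {"jaw": -1, "linear": [-0.17, -0.21, 0.225], "roll": -0.6}, {"jaw": -1, "linear": [-0.17, -0.28, 0.3], "roll": -0.8}, {"jaw": -1, "linear": [-0.17, -0.35, 0.375], "roll": -1}, {"jaw": -1, "linear": [-0.17, -0.42, 0.45], "roll": -1}, {"jaw": -1, "linear": [-0.17, -0.49, 0.525], "roll": -1}, {"jaw": -1, "linear": [-0.17, -0.56, 0.6], "roll": -1}, {"jaw": -1, "linear": [-0.17, -0.63, 0.675], "roll": -1}, {"jaw": -1, "linear": [-0.17, -0.7, 0.75], "roll": -1}, {"jaw": -1, "linear": [-0.17, -0.77, 0.82], "roll": -1}, {"jaw": -1, "linear": [-0.17, -0.852, 0.9], "roll": -1}, {"jaw": -1, "linear": [-0.17, -0.852, 0.9], "roll": -1}, {"jaw": -1, "linear": [-0.17, -0.852, 0.9], "roll": -1}])

```text
t: 2.1
tool_pos: [0.5271, -0.1457, 0.3198]
orientation: [-0.072, 1.572, 0.071]
force: [-0.8, -0.1, 0.4]
opening: 0.0932
```

```bash
python3 -c "
from h import *
go([.528,-.146,.23],111);go([.528,-.146,.14],111)"
```

```text
pos [ 0.5271 -0.1457  0.3198] yaw 95.19 | linear [ 0.1496 -0.0005  0.0018] roll -0.527 rows 2.0
pos [ 0.5271 -0.1457  0.3198] yaw 95.19 | linear [ 0.2996 -0.0005  0.0021] roll -0.527 rows 3.0
```

Emit:
apply_moves(series=[{"jaw": -1, "linear": [0.04, 0, 0.001], "roll": -0.3}, {"jaw": -1, "linear": [0.08, 0, 0.001], "roll": -0.527}, {"jaw": -1, "linear": [0.12, 0, 0.002], "roll": -0.527}, {"jaw": -1, "linear": [0.16, 0, 0.002], "roll": -0.527}, {"jaw": -1, "linear": [0.2, 0, 0.002], "roll": -0.527}, {"jaw": -1, "linear": [0.24, 0, 0.002], "roll": -0.527}, {"jaw": -1, "linear": [0.27, 0, 0.002], "roll": -0.527}, {"jaw": -1, "linear": [0.297, 0, 0.002], "roll": -0.527}, {"jaw": -1, "linear": [0.297, 0, 0.002], "roll": -0.527}])

```text
t: 3.22
tool_pos: [0.5271, -0.145, 0.1403]
orientation: [-0.287, 1.556, 0.289]
force: [0.2, 0.5, -0.5]
opening: 0.0932
```

Run:
```python
from h import *
go([.528,-.146,.14],111);st=read_state();print(st['force'],st['wrist_torque'],st['q'])
def cr(im,x,y,w,h): return cv2.resize(im[y:y+h,x:x+w],(400,300),interpolation=cv2.INTER_CUBIC)
a=cr(cam("scene")["pixels"],160,162,80,60);b=cr(cam("top")["pixels"],255,205,80,60)
cv2.imwrite("pics/g1.png",np.hstack([a,b]))
```

```text
pos [ 0.5271 -0.145   0.1403] yaw 111.03 | linear [ 0.0005 -0.0021  0.0007] roll 0.001 rows 1.0
[ 0.19239884  0.46877232 -0.48419907] [ 0.04440523 -0.01239479  0.00828487] [-3.61322564e-01  4.16684311e-02  1.72692474e+00 -1.21750512e-03
  1.37709609e+00 -2.29899692e+00]
```

View pics/g1.png

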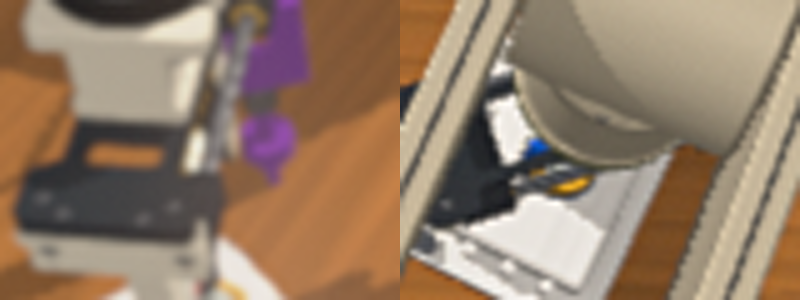

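The wrist hides most of the key in both views, with blue still visible between the fingers at about (540,150). Nothing is touching, so I'm closing the gripper gently.

Emit:
apply_moves(series=[{"jaw": 1, "linear": [0, -0.001, 0.001], "roll": 0}, {"jaw": 1, "linear": [0, -0.001, 0.001], "roll": 0}, {"jaw": 1, "linear": [0, -0.001, 0.001], "roll": 0}, {"jaw": 1, "linear": [0, -0.001, 0.001], "roll": 0}, {"jaw": 1, "linear": [0, -0.001, 0.001], "roll": 0}, {"jaw": 1, "linear": [0, -0.001, 0.001], "roll": 0}, {"jaw": 1, "linear": [0, -0.001, 0.001], "roll": 0}, {"jaw": 1, "linear": [0, -0.001, 0.001], "roll": 0}], force=15)

```text
t: 4.32
tool_pos: [0.5291, -0.1461, 0.1423]
orientation: [-0.288, 1.553, 0.287]
force: [0.2, -0.7, 0.7]
opening: 0.0561
```

```bash
cat > r.py <<'E'
from h import *
s=read_state();R=cv2.Rodrigues(s['orientation'])[0]
print("t",s['t'],np.round(s['tool_pos'],4),"yaw %.2f"%yaw(R),"F",np.round(s['force'],2),"T",np.round(s['wrist_torque'],3),"op",round(s['opening'],4),"q6",round(s['q'][5],3))
E
python3 r.py
```

```text
t 4.325 [ 0.5291 -0.1461  0.1423] yaw 111.01 F [ 0.16 -0.7   0.68] T [-0.052 -0.1    0.002] op 0.0561 q6 -2.299
```

Emit:
apply_moves(series=[{"jaw": 1, "linear": [0, 0, 0], "roll": 0}, {"jaw": 1, "linear": [0, 0, 0], "roll": 0}, {"jaw": 1, "linear": [0, 0, 0], "roll": 0.1}, {"jaw": 1, "linear": [0, 0, 0], "roll": 0.2}, {"jaw": 1, "linear": [0, 0, 0], "roll": 0.3}, {"jaw": 1, "linear": [0, 0, 0], "roll": 0.4}, {"jaw": 1, "linear": [0, 0, 0], "roll": 0.5}, {"jaw": 1, "linear": [0, 0, 0], "roll": 0.6}, {"jaw": 1, "linear": [0, 0, 0], "roll": 0.6}], force=50)

```text
t: 5.45
tool_pos: [0.5291, -0.1463, 0.1423]
orientation: [-0.042, 1.572, 0.041]
force: [0.7, -0.2, 0.8]
opening: 0.0556
```

```bash
python3 r.py
```

```text
t 5.45 [ 0.5291 -0.1463  0.1423] yaw 93.02 F [ 0.73 -0.24  0.84] T [-0.31   0.008  0.003] op 0.0556 q6 -1.985
```

Emit:
apply_moves(series=[{"jaw": 1, "linear": [0, 0, 0], "roll": 0.1}, {"jaw": 1, "linear": [0, 0, 0], "roll": 0.2}, {"jaw": 1, "linear": [0, 0, 0], "roll": 0.25}, {"jaw": 1, "linear": [0, 0, 0], "roll": 0.25}])

```text
t: 5.95
tool_pos: [0.529, -0.1468, 0.1423]
orientation: [0.059, 1.571, -0.062]
force: [-0.6, -4.3, -0.3]
opening: 0.0561
```

```bash
python3 r.py
```

```text
t 5.95 [ 0.529  -0.1468  0.1423] yaw 85.57 F [-0.61 -4.27 -0.33] T [-1.178  0.145  0.069] op 0.0561 q6 -1.855
```

Emit:
apply_moves(series=[{"jaw": 1, "linear": [0, 0, 0], "roll": 0.1}, {"jaw": 1, "linear": [0, 0, 0], "roll": 0.1}])

```text
t: 6.2
tool_pos: [0.529, -0.1469, 0.1423]
orientation: [0.099, 1.57, -0.103]
force: [-0.8, -3.4, -1.7]
opening: 0.0558
```

```bash
python3 r.py
```

```text
t 6.2 [ 0.529  -0.1469  0.1423] yaw 82.64 F [-0.83 -3.38 -1.67] T [-0.797  0.054  0.036] op 0.0558 q6 -1.804
```

Emit:
apply_moves(series=[{"jaw": 1, "linear": [0, 0, 0], "roll": 0.1}, {"jaw": 1, "linear": [0, 0, 0], "roll": 0.1}])

```text
t: 6.45
tool_pos: [0.529, -0.147, 0.1423]
orientation: [0.139, 1.567, -0.143]
force: [-0.1, -2.6, 0.8]
opening: 0.056
```

```bash
python3 r.py
```

```text
t 6.45 [ 0.529  -0.147   0.1423] yaw 79.74 F [-0.07 -2.64  0.78] T [-0.831  0.073  0.067] op 0.056 q6 -1.754
```

Emit:
apply_moves(series=[{"jaw": 1, "linear": [0, 0, 0], "roll": 0.1}, {"jaw": 1, "linear": [0, 0, 0], "roll": 0.1}])

```text
t: 6.7
tool_pos: [0.529, -0.1471, 0.1423]
orientation: [0.178, 1.564, -0.182]
force: [0.3, -3.0, -0.5]
opening: 0.0559
```

```bash
python3 r.py
```

```text
t 6.7 [ 0.529  -0.1471  0.1423] yaw 76.85 F [ 0.31 -2.97 -0.51] T [-0.824  0.027  0.034] op 0.0559 q6 -1.703
```

Emit:
apply_moves(series=[{"jaw": 1, "linear": [0, 0, 0], "roll": 0.1}, {"jaw": 1, "linear": [0, 0, 0], "roll": 0.1}])

```text
t: 6.95
tool_pos: [0.529, -0.1471, 0.1423]
orientation: [0.217, 1.561, -0.222]
force: [0.1, -3.7, -1.0]
opening: 0.0561
```

```bash
python3 r.py
```

```text
t 6.95 [ 0.529  -0.1471  0.1423] yaw 73.97 F [ 0.08 -3.66 -0.99] T [-0.863  0.026  0.036] op 0.0561 q6 -1.653
```

Emit:
apply_moves(series=[{"jaw": 1, "linear": [0, 0, 0], "roll": 0.1}, {"jaw": 1, "linear": [0, 0, 0], "roll": 0.1}])

```text
t: 7.2
tool_pos: [0.529, -0.1472, 0.1423]
orientation: [0.256, 1.556, -0.261]
force: [-0.3, -4.3, -0.6]
opening: 0.0561
```

```bash
python3 r.py
```

```text
t 7.2 [ 0.529  -0.1472  0.1423] yaw 71.11 F [-0.27 -4.29 -0.6 ] T [-1.041 -0.016  0.2  ] op 0.0561 q6 -1.603
```

Emit:
apply_moves(series=[{"jaw": 1, "linear": [0, 0, 0], "roll": 0.06}, {"jaw": 1, "linear": [0, 0, 0], "roll": 0.06}])

```text
t: 7.45
tool_pos: [0.5291, -0.1472, 0.1423]
orientation: [0.281, 1.553, -0.285]
force: [0.8, -4.0, -0.6]
opening: 0.0562
```

```bash
python3 r.py
```

```text
t 7.45 [ 0.5291 -0.1472  0.1423] yaw 69.34 F [ 0.78 -4.05 -0.64] T [-1.073 -0.159  0.4  ] op 0.0562 q6 -1.572
```

Emit:
apply_moves(series=[{"jaw": 1, "linear": [0, 0, 0], "roll": 0.05}, {"jaw": 1, "linear": [0, 0, 0], "roll": 0.05}])

```text
t: 7.7
tool_pos: [0.5291, -0.1473, 0.1423]
orientation: [0.301, 1.55, -0.306]
force: [1.4, -4.0, -0.5]
opening: 0.0563
```

```bash
python3 r.py
```

```text
t 7.7 [ 0.5291 -0.1473  0.1423] yaw 67.83 F [ 1.36 -3.97 -0.49] T [-1.14  -0.17   0.419] op 0.0563 q6 -1.546
```

Emit:
apply_moves(series=[{"jaw": 1, "linear": [0, 0, 0], "roll": 0.05}, {"jaw": 1, "linear": [0, 0, 0], "roll": 0.05}])

```text
t: 7.95
tool_pos: [0.5291, -0.1473, 0.1423]
orientation: [0.322, 1.547, -0.327]
force: [1.2, -4.0, -2.3]
opening: 0.0562
```

```bash
python3 r.py
```

```text
t 7.95 [ 0.5291 -0.1473  0.1423] yaw 66.29 F [ 1.2  -4.04 -2.27] T [-1.047 -0.138  0.394] op 0.0562 q6 -1.519
```

Emit:
apply_moves(series=[{"jaw": 1, "linear": [0, 0, 0], "roll": 0}, {"jaw": 1, "linear": [0, 0, 0], "roll": 0}, {"jaw": 1, "linear": [0, 0, 0], "roll": 0.05}, {"jaw": 1, "linear": [0, 0, 0], "roll": 0.05}], force=60)

```text
t: 8.45
tool_pos: [0.5291, -0.1473, 0.1423]
orientation: [0.343, 1.544, -0.348]
force: [0.3, -4.4, 0.0]
opening: 0.0557
```

```bash
python3 r.py
```

```text
t 8.45 [ 0.5291 -0.1473  0.1423] yaw 64.74 F [ 0.28 -4.4   0.  ] T [-1.103 -0.03   0.193] op 0.0557 q6 -1.492
```

Emit:
apply_moves(series=[{"jaw": 1, "linear": [0, 0, 0], "roll": 0}, {"jaw": 1, "linear": [0, 0, 0], "roll": 0}])

```text
t: 8.7
tool_pos: [0.529, -0.1473, 0.1423]
orientation: [0.343, 1.544, -0.348]
force: [0.3, -4.3, -1.4]
opening: 0.0559
```

```bash
python3 r.py
```

```text
t 8.7 [ 0.529  -0.1473  0.1423] yaw 64.74 F [ 0.32 -4.25 -1.35] T [-1.051  0.044  0.306] op 0.0559 q6 -1.492
```

Emit:
apply_moves(series=[{"jaw": 1, "linear": [0, 0, 0], "roll": 0.04}, {"jaw": 1, "linear": [0, 0, 0], "roll": 0.04}])

```text
t: 8.95
tool_pos: [0.529, -0.1473, 0.1423]
orientation: [0.36, 1.541, -0.365]
force: [-0.2, -3.8, -0.9]
opening: 0.0557
```

```bash
python3 r.py
```

```text
t 8.95 [ 0.529  -0.1473  0.1423] yaw 63.50 F [-0.21 -3.77 -0.9 ] T [-1.067 -0.045  0.213] op 0.0557 q6 -1.47
```

```bash
cat > ra.py <<'E'
from h import *
T=[];F=[]
for i in range(5):
    cam("scene" if i%2 else "top");s=read_state();T.append(s['wrist_torque']);F.append(s['force'])
T=np.array(T);print("T",T.mean(0).round(3),"Tz",T[:,2].round(3),"F",np.mean(F,0).round(2),"yaw %.2f"%yaw(cv2.Rodrigues(s['orientation'])[0]),s['t'])
E
python3 ra.py
```

```text
T [-1.08   0.005  0.167] Tz [0.164 0.148 0.193 0.184 0.146] F [-0.05 -3.97 -0.27] yaw 63.54 9.2
```

Tz rose to about 0.4 N m and then fell to about 0.17. It did not rise again when I turned a further 1.2°, so the head has clicked. I'll back off to unload the lugs, then lift the key straight out.

Emit:
apply_moves(series=[{"jaw": 1, "linear": [0, 0.0007, -0.0003], "roll": -0.15}, {"jaw": 1, "linear": [0, 0.0014, -0.0007], "roll": -0.3}, {"jaw": 1, "linear": [0, 0.0014, -0.0007], "roll": -0.3}])

```text
t: 9.57
tool_pos: [0.529, -0.1468, 0.1423]
orientation: [0.235, 1.558, -0.242]
force: [0.3, -7.1, -0.8]
opening: 0.0559
```

```bash
python3 ra.py
```

```text
T [-1.589  0.065  0.132] Tz [0.071 0.117 0.139 0.178 0.154] F [-0.44 -6.18 -0.92] yaw 72.53 9.825
```

Emit:
apply_moves(series=[{"jaw": 1, "linear": [0, -0.0012, 0.0004], "roll": -0.1}, {"jaw": 1, "linear": [0, -0.0024, 0.0008], "roll": -0.2}, {"jaw": 1, "linear": [0, -0.0024, 0.0008], "roll": -0.2}])

```text
t: 10.2
tool_pos: [0.529, -0.1474, 0.1423]
orientation: [0.156, 1.566, -0.159]
force: [0.5, 1.0, 0.4]
opening: 0.0558
```

```bash
python3 ra.py
```

```text
T [ 0.642 -0.125 -0.027] Tz [-0.017 -0.015 -0.025 -0.026 -0.053] F [0.11 2.47 0.99] yaw 78.51 10.45
```

Emit:
apply_moves(series=[{"jaw": 1, "linear": [-0.015, 0, 0], "roll": 0}, {"jaw": 1, "linear": [-0.03, 0, 0], "roll": 0}, {"jaw": 1, "linear": [-0.045, 0, 0], "roll": 0}, {"jaw": 1, "linear": [-0.065, 0, 0], "roll": 0}, {"jaw": 1, "linear": [-0.11, 0, 0], "roll": 0}, {"jaw": 1, "linear": [-0.16, 0, 0], "roll": 0}, {"jaw": 1, "linear": [-0.21, 0, 0], "roll": 0}, {"jaw": 1, "linear": [-0.21, 0, 0], "roll": 0}])

```text
t: 11.45
tool_pos: [0.5307, -0.148, 0.2718]
orientation: [0.154, 1.56, -0.161]
force: [0.9, -0.7, -2.7]
opening: 0.0559
```

```bash
python3 ra.py; python3 -c "
from h import *
o=np.array([.148,-.989]);b=np.array([.467,.245])
go([*(b+o*.135),.27],8.5);go([*(b+o*.125),.177],8.5);go([*(b+o*.042),.177],8.5)"
```

```text
T [ 0.034 -0.004 -0.009] Tz [-0.012 -0.043  0.053 -0.042  0.   ] F [-0.16 -0.36 -2.7 ] yaw 78.51 11.7
pos [ 0.5284 -0.1471  0.2663] yaw 78.51 | linear [-0.0067  0.4086 -0.1535] roll 2.334 rows 5.0
pos [ 0.5284 -0.1471  0.2663] yaw 78.51 | linear [ 0.1483  0.4247 -0.1586] roll 2.334 rows 5.0
pos [ 0.5284 -0.1471  0.2663] yaw 78.51 | linear [ 0.1481  0.5547 -0.2059] roll 2.334 rows 6.0
```

Emit:
apply_moves(series=[{"jaw": 1, "linear": [-0.007, 0.08, -0.03], "roll": 0.25}, {"jaw": 1, "linear": [-0.007, 0.16, -0.06], "roll": 0.5}, {"jaw": 1, "linear": [-0.007, 0.24, -0.09], "roll": 0.75}, {"jaw": 1, "linear": [-0.007, 0.32, -0.12], "roll": 1}, {"jaw": 1, "linear": [-0.007, 0.38, -0.143], "roll": 1}, {"jaw": 1, "linear": [-0.007, 0.408, -0.153], "roll": 1}, {"jaw": 1, "linear": [-0.007, 0.408, -0.153], "roll": 1}])

```text
t: 12.58
tool_pos: [0.4868, 0.1116, 0.2694]
orientation: [0.562, 1.5, -0.569]
force: [-1.1, 0.3, -2.8]
opening: 0.0558
```

Emit:
apply_moves(series=[{"jaw": 1, "linear": [0, 0, 0], "roll": 0.3}, {"jaw": 1, "linear": [0, 0, 0], "roll": 0.6}, {"jaw": 1, "linear": [0, 0, 0], "roll": 0.9}, {"jaw": 1, "linear": [0, 0, 0], "roll": 1}, {"jaw": 1, "linear": [0, 0, 0], "roll": 1}])

```text
t: 13.2
tool_pos: [0.487, 0.1102, 0.269]
orientation: [0.963, 1.349, -0.973]
force: [-0.4, 0.6, -2.3]
opening: 0.0555
```

```bash
python3 -c "
from h import *
import pickle
o=np.array([.148,-.989]);b=np.array([.467,.245])
go([*(b+o*.135),.27],8.5)"
```

```text
pos [0.487  0.1102 0.269 ] yaw 18.56 | linear [-0.0017  0.0006 -0.002 ] roll 0.335 rows 1.0
```

Next is the last 10° of turn and a descent in front of the tip, to TCP z of about 0.20. Then I'll look.

Emit:
apply_moves(series=[{"jaw": 1, "linear": [0.02, 0, -0.002], "roll": 0.2}, {"jaw": 1, "linear": [0.05, 0, -0.002], "roll": 0.335}, {"jaw": 1, "linear": [0.08, 0, -0.002], "roll": 0.335}, {"jaw": 1, "linear": [0.11, 0, -0.002], "roll": 0.335}, {"jaw": 1, "linear": [0.11, 0, -0.002], "roll": 0.335}])

```text
t: 13.82
tool_pos: [0.4849, 0.1108, 0.2008]
orientation: [1.092, 1.282, -1.107]
force: [0.3, -0.2, -2.5]
opening: 0.0561
```

Run:
```python
from h import *
import pickle
s=cam("scene");t=cam("top");pickle.dump((s,t),open("h1.pkl","wb"))
st=read_state();R=cv2.Rodrigues(st['orientation'])[0];g=st['tool_pos']-R[:,0]*.019;print(g,yaw(R))
u=proj(s,g)[0];v=proj(t,g)[0];print(u,v)
def cr(im,u):
    x,y=int(u[0])-40,int(u[1])-40;print("off",x,y);return cv2.resize(im[y:y+80,x:x+80],(400,400),interpolation=cv2.INTER_CUBIC)
cv2.imwrite("pics/h1.png",np.hstack([cr(s["pixels"],u),cr(t["pixels"],v)]))
```

```text
[0.48637792 0.11116983 0.22209494] 8.543675153076533
[234.75444927 113.85989113] [188.93331129 239.56752681]
off 194 73
off 148 199
```

View pics/h1.png

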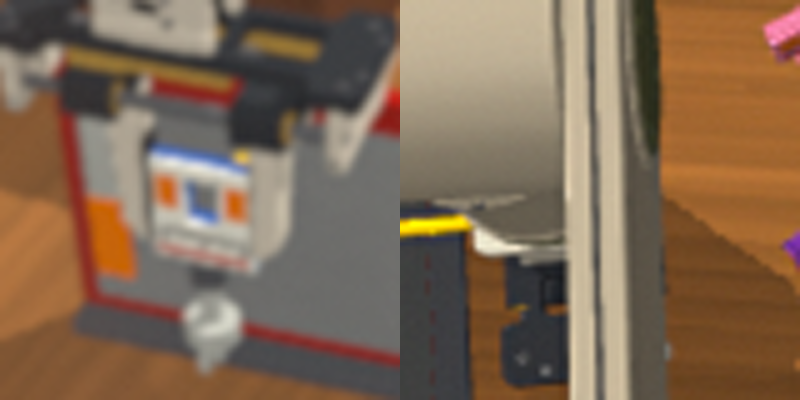

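Run:
```python
from h import *
import pickle
s,t=pickle.load(open("h1.pkl","rb"))
o=np.array([.148,-.989,0]);tan=np.array([.989,.148,0])
st=read_state();R=cv2.Rodrigues(st['orientation'])[0];g=st['tool_pos']-R[:,0]*.019
for n,d in(("win",(204,200)),("top",(203,161)),("bot",(206,262)),("foot",(206,370))):
    O,D=ray(s,((d[0]+.5)/5-.5+194,(d[1]+.5)/5-.5+73)); off=.006 if n!="foot" else 0
    P=O+D*(((g+o*off-O)@o)/(D@o));print(n,P.round(4),"lat vs g %.4f z-g %.4f"%((P-g)@tan,P[2]-g[2]))
b=np.array([.467,.245,0])
# hook pts refit: project model hook into saved images
s0=pickle.load(open("scene0.pkl","rb"));t0=pickle.load(open("top0.pkl","rb"))
def mod(b,a,L): 
    o=np.array([np.cos(a),np.sin(a),0]);return b+o*L
from scipy.optimize import least_squares
f=lambda X,Y,ox,oy,cx,cy:((X-cx+.5)/5-.5+ox,(Y-cy+.5)/5-.5+oy)
obs=[(s0,f(208,383,210,75,0,300)),(t0,f(490,453,120,215,400,300)),(s0,f(163,455,210,75,0,300)),(t0,f(643,436,120,215,400,300))]
def res(p):
    a=p[2];B=np.array([p[0],p[1],0]);P0=mod(B,a,0)+[0,0,p[3]];P1=mod(B,a,.081)+[0,0,p[3]+.011]
    return np.r_[[proj(c,P)[0]-u for (c,u),P in zip(obs,(P0,P0,P1,P1))]].ravel()
r=least_squares(res,[.467,.245,-1.42,.2]);print(r.x,np.degrees(r.x[2]),res(r.x).round(2))
```

```text
win [0.4891 0.1055 0.2308] lat vs g 0.0019 z-g 0.0087
top [0.4902 0.1057 0.2549] lat vs g 0.0030 z-g 0.0328
bot [0.4875 0.1053 0.1905] lat vs g 0.0002 z-g -0.0316
foot [0.4788 0.11   0.1073] lat vs g -0.0077 z-g -0.1148
[ 0.46587105  0.24348874 -1.40520202  0.20180228] -80.51214499586327 [ 0.43  0.48 -0.1   0.44 -0.03 -0.56  0.31 -0.13]
```

```bash
cat > wp.py <<'E'
from h import *
a=np.radians(-80.7);o=np.array([np.cos(a),np.sin(a)]);tn=np.array([-o[1],o[0]]);b=np.array([.4659,.2435])
P=lambda L,z,lat=-.002:[*(b+o*L+tn*lat),z]
E
python3 -c "
from wp import *
go(P(.125,.177),9.0);go(P(.105,.177),9.0)"
```

```text
pos [0.4863 0.1111 0.2031] yaw 8.54 | linear [ 0.0435 -0.0011 -0.015 ] roll -0.015 rows 1.0
pos [0.4863 0.1111 0.2031] yaw 8.54 | linear [ 0.0434 -0.0015 -0.0483] roll -0.015 rows 1.0
```

Emit:
apply_moves(series=[{"jaw": 1, "linear": [0.02, -0.001, -0.015], "roll": -0.015}, {"jaw": 1, "linear": [0.0435, -0.001, -0.025], "roll": -0.015}, {"jaw": 1, "linear": [0.0435, -0.001, -0.035], "roll": -0.015}, {"jaw": 1, "linear": [0.0435, -0.001, -0.035], "roll": -0.015}, {"jaw": 1, "linear": [0.0435, -0.001, -0.035], "roll": -0.015}])

```text
t: 14.55
tool_pos: [0.4827, 0.1318, 0.1774]
orientation: [1.088, 1.282, -1.098]
force: [0.3, -0.3, -2.4]
opening: 0.0561
```

```bash
cat > look.py <<'E'
import sys
from wp import *
import pickle
cam("top");s=cam("scene");t=cam("top");pickle.dump((s,t),open(sys.argv[1]+".pkl","wb"))
st=read_state();R=cv2.Rodrigues(st['orientation'])[0];g=st['tool_pos']-R[:,0]*.019;d=g[:2]-b;print("L %.4f lat %.4f"%(d@o,d@tn),st['force'],st['wrist_torque'])
go(P(.045,.177),9.0)
u=proj(s,g)[0];x,y=int(u[0])-40,int(u[1])-30;print("off",x,y)
cv2.imwrite("pics/"+sys.argv[1]+".png",cv2.resize(s["pixels"][y:y+60,x:x+80],(800,600),interpolation=cv2.INTER_CUBIC))
E
python3 look.py h2
```

```text
L 0.1131 lat -0.0014 [ 0.22070334  0.34316893 -2.44561894] [-0.06640415  0.03267207  0.03801912]
pos [0.4827 0.1316 0.1774] yaw 8.99 | linear [ 0.0004 -0.0014 -0.1135] roll -0.000 rows 2.0
off 197 87
```

View pics/h2.png

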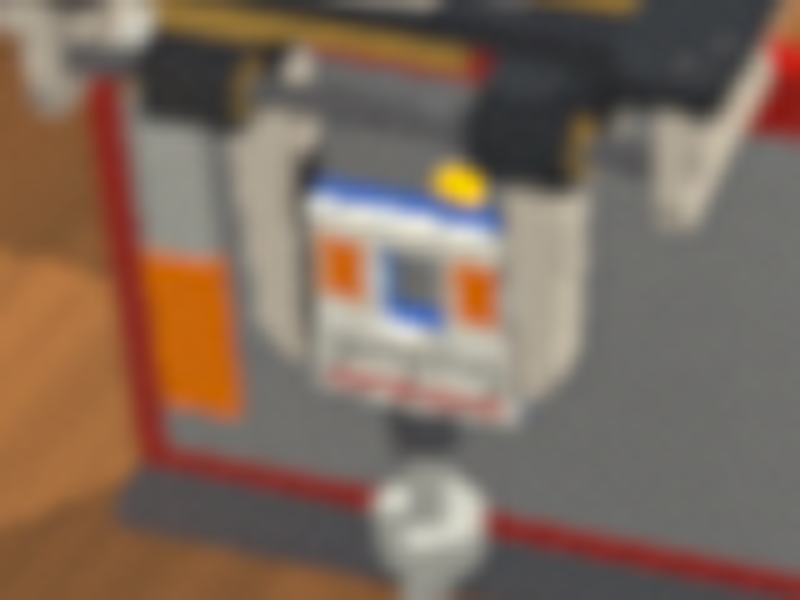

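Run:
```python
from wp import *
import pickle
s,t=pickle.load(open("h2.pkl","rb"));O3=np.r_[o,0];B=np.r_[b,0];TN=np.r_[tn,0]
q=lambda P:(proj(s,P)[0]-[197,87])*10+4.5
print("tip model px",q(B+O3*.081+[0,0,.211]))
for n,px,L in(("win",(412,282),.119),("top",(408,205),.119),("bot",(418,403),.119),("tip",(462,182),.081)):
    O,D=ray(s,((px[0]+.5)/10-.5+197,(px[1]+.5)/10-.5+87));P=O+D*((B+O3*L-O)@O3)/(D@O3);print(n,"lat %.4f z %.4f"%((P-B)@TN,P[2]))
```

```text
tip model px [455.746292  190.3326926]
win lat 0.0009 z 0.2088
top lat 0.0013 z 0.2333
bot lat 0.0002 z 0.1683
tip lat 0.0019 z 0.2141
```

Emit:
apply_moves(series=[{"jaw": 1, "linear": [0.0015, 0.001, -0.01], "roll": 0}, {"jaw": 1, "linear": [0.0015, 0.001, -0.025], "roll": 0}, {"jaw": 1, "linear": [0.0015, 0.001, -0.035], "roll": 0}, {"jaw": 1, "linear": [0.0015, 0.001, -0.045], "roll": 0}, {"jaw": 1, "linear": [0.0015, 0.001, -0.055], "roll": 0}, {"jaw": 1, "linear": [0.0015, 0.001, -0.065], "roll": 0}, {"jaw": 1, "linear": [0.0015, 0.001, -0.065], "roll": 0}])

```text
t: 15.58
tool_pos: [0.477, 0.1707, 0.1764]
orientation: [1.088, 1.282, -1.098]
force: [0.1, -0.5, -2.7]
opening: 0.0557
```

```bash
python3 look.py h3
```

```text
L 0.0742 lat -0.0006 [-0.23834616  0.63859476 -2.58670631] [-0.073518    0.07070598 -0.05023635]
pos [0.4772 0.1701 0.1764] yaw 8.98 | linear [-0.0011 -0.0024 -0.0487] roll -0.001 rows 1.0
off 202 78
```

View pics/h3.png

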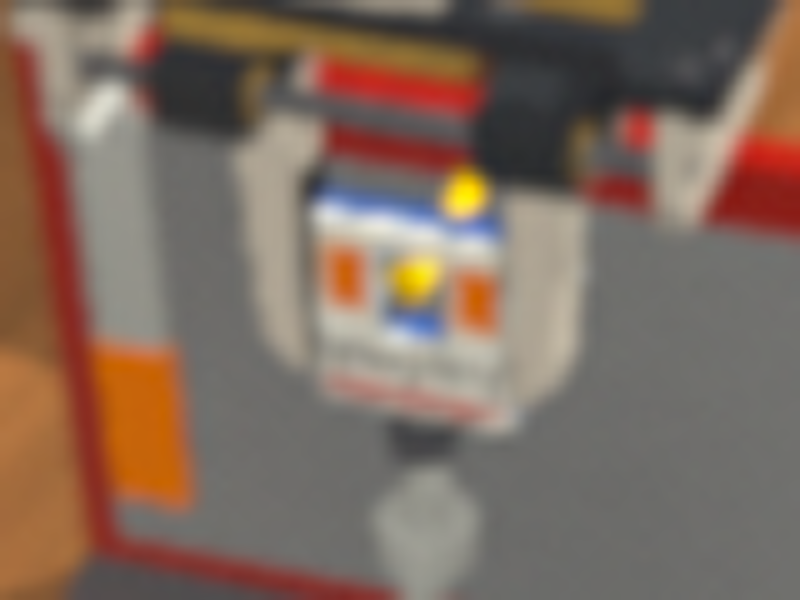

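The yellow tip shows through the window at (417,278), with the rod continuing behind it at (464,190), and nothing is touching. I'm moving on in.

Emit:
apply_moves(series=[{"jaw": 1, "linear": [0, 0, -0.015], "roll": 0}, {"jaw": 1, "linear": [0, 0, -0.03], "roll": 0}, {"jaw": 1, "linear": [0, 0, -0.045], "roll": 0}, {"jaw": 1, "linear": [0, 0, -0.05], "roll": 0}, {"jaw": 1, "linear": [0.008, 0, -0.05], "roll": 0}, {"jaw": 1, "linear": [0.016, 0, -0.05], "roll": 0}, {"jaw": 1, "linear": [0.02, 0, -0.05], "roll": 0}, {"jaw": 1, "linear": [0.02, 0, -0.05], "roll": 0}])

```text
t: 16.73
tool_pos: [0.4723, 0.1995, 0.165]
orientation: [1.089, 1.282, -1.098]
force: [-4.1, -1.6, 5.1]
opening: 0.0559
```

```bash
python3 ra.py; python3 r.py
```

```text
T [-0.195  0.732  0.002] Tz [ 0.018 -0.012 -0.036  0.013  0.03 ] F [-4.27 -1.    4.79] yaw 8.97 16.975
t 16.975 [0.4724 0.1995 0.165 ] yaw 8.97 F [-4.05 -0.98  5.78] T [-0.173  0.751  0.03 ] op 0.0559 q6 0.144
```

Emit:
apply_moves(series=[{"jaw": 1, "linear": [0.003, 0, 0], "roll": 0}, {"jaw": 1, "linear": [0.003, 0, 0], "roll": 0}])

```text
t: 17.23
tool_pos: [0.4724, 0.1995, 0.1649]
orientation: [1.089, 1.281, -1.098]
force: [-7.1, -1.9, 10.6]
opening: 0.0555
```

```bash
python3 ra.py; python3 r.py
```

```text
T [-0.213  1.181  0.009] Tz [-0.001 -0.01   0.022  0.011  0.025] F [-7.25 -1.52 11.39] yaw 8.96 17.475
t 17.475 [0.4724 0.1995 0.1649] yaw 8.96 F [-8.01 -1.7  10.79] T [-0.251  1.179  0.025] op 0.0556 q6 0.144
```

Emit:
apply_moves(series=[{"jaw": 1, "linear": [-0.002, -0.0025, 0], "roll": 0}, {"jaw": 1, "linear": [-0.002, -0.0025, 0], "roll": 0}])

```text
t: 17.73
tool_pos: [0.4709, 0.1991, 0.166]
orientation: [1.09, 1.281, -1.098]
force: [-0.6, -0.1, -2.0]
opening: 0.0561
```

```bash
python3 ra.py; python3 look.py h4
```

```text
T [-0.048  0.053 -0.019] Tz [ 0.007 -0.016 -0.046 -0.049  0.007] F [ 0.18  0.54 -2.59] yaw 8.95 17.975
L 0.0445 lat -0.0021 [-0.34563691 -0.29932086 -2.43586133] [-0.03228514  0.02526513  0.02328455]
pos [0.4709 0.1992 0.1659] yaw 8.96 | linear [-0.0184  0.0003  0.0009] roll -0.001 rows 1.0
off 206 75
```

View pics/h4.png

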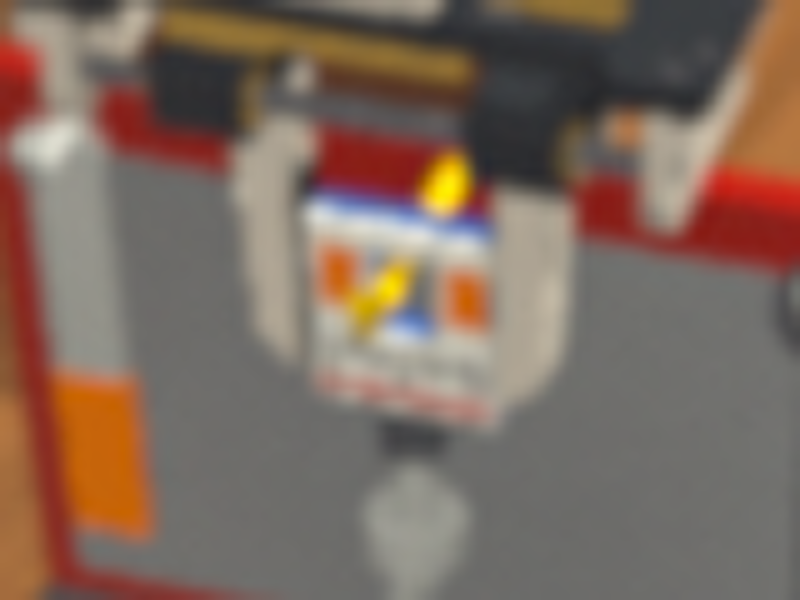

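The rod runs through the window from (440,190) to (370,320), with the white face outward and the bar just above the rod. I'll lower the last millimetre with a soft grip, then release.

Emit:
apply_moves(series=[{"jaw": 1, "linear": [0.0015, 0, 0], "roll": 0}, {"jaw": 1, "linear": [0.0015, 0, 0], "roll": 0}, {"jaw": -0.3, "linear": [0.0015, 0, 0], "roll": 0}, {"jaw": -0.3, "linear": [0.0015, 0, 0], "roll": 0}, {"jaw": -0.5, "linear": [0.0015, 0, 0], "roll": 0}, {"jaw": -0.7, "linear": [0.0015, 0, 0], "roll": 0}, {"jaw": -0.7, "linear": [0.0015, 0, 0], "roll": 0}, {"jaw": -0.7, "linear": [0.0015, 0, 0], "roll": 0}, {"jaw": -0.7, "linear": [0.0015, 0, 0], "roll": 0}], force=5)

```text
t: 19.25
tool_pos: [0.4709, 0.1993, 0.165]
orientation: [1.089, 1.282, -1.098]
force: [0.1, 0.2, 0.7]
opening: 0.0794
```

```bash
python3 ra.py; python3 r.py
```

```text
T [-0.033  0.023 -0.009] Tz [-0.016 -0.022 -0.016  0.017 -0.006] F [-0.06  0.03 -0.01] yaw 8.96 19.5
t 19.5 [0.4709 0.1993 0.1651] yaw 8.96 F [ 0.82  0.04 -0.12] T [-0.03   0.023 -0.006] op 0.079 q6 0.144
```

Emit:
apply_moves(series=[{"jaw": -0.7, "linear": [-0.02, 0, 0], "roll": 0}, {"jaw": -0.7, "linear": [-0.05, 0, 0], "roll": 0}, {"jaw": -0.7, "linear": [-0.09, 0, 0], "roll": 0}, {"jaw": -0.7, "linear": [-0.14, 0, 0], "roll": 0}, {"jaw": -0.7, "linear": [-0.2, 0, 0], "roll": 0}, {"jaw": -0.7, "linear": [-0.28, 0, 0], "roll": 0}, {"jaw": -0.7, "linear": [-0.33, 0, 0], "roll": 0}, {"jaw": -0.7, "linear": [-0.33, -0.1, 0], "roll": 0}, {"jaw": -0.7, "linear": [-0.33, -0.18, 0], "roll": 0}, {"jaw": -0.7, "linear": [-0.33, -0.18, 0], "roll": 0}, {"jaw": -0.7, "linear": [-0.33, -0.18, 0], "roll": 0}, {"jaw": -0.7, "linear": [-0.33, -0.18, 0], "roll": 0}])

```text
t: 21.0
tool_pos: [0.366, 0.183, 0.3639]
orientation: [1.09, 1.281, -1.098]
force: [-0.2, 0.2, 0.7]
opening: 0.0792
```

```bash
python3 - <<'E'
from h import *
s=cam("scene");t=cam("top");import pickle;pickle.dump((s,t),open("e.pkl","wb"))
def cr(im,x,y): return cv2.resize(im[y:y+80,x:x+80],(400,400),interpolation=cv2.INTER_CUBIC)
cv2.imwrite("pics/e.png",np.hstack([cr(s["pixels"],206,75),cr(t["pixels"],120,200)]))
E
python3 ra.py
```

```text
T [-0.047  0.052  0.002] Tz [ 0.014 -0.004 -0.015  0.024 -0.009] F [-0.09 -0.03  0.09] yaw 8.95 21.35
```

View pics/e.png

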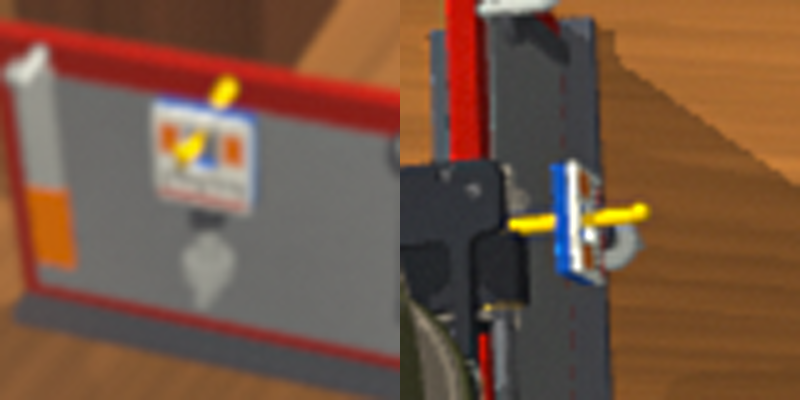

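Run:
```python
from wp import *
import pickle
s,t=pickle.load(open("e.pkl","rb"))
p=b+o*.0445
for z in(.212,.19,.082): print(z,(proj(s,[*p,z])[0]-[206,75])*5+2,(proj(t,[*p,z])[0]-[120,200])*5+[402,2])
```

```text
0.212 [204.33176047 114.71804343] [572.57865584 218.62374183]
0.19 [205.91285537 148.17628837] [582.14359788 223.42557593]
0.082 [212.98471222 297.96386459] [624.0564892  244.47191506]
```

```bash
python3 -c "
from plant import *
print(close_job())"
```

```text
the job is handed in; nothing more can be done
None
```

I turned the tee key clockwise in the brass head until it clicked, lifted it out, hung it on the long yellow hook and let go. The job is handed in at about 21 s of the 72 s allowed; it reported no verdict.

**Click:** The torque rose to about 0.4 N m, then fell to about 0.17 N m and did not rise again over the next 1.2° of turning. That is how I know the head gave way. The peak I read was below the nominal 0.5 N m and single readings were noisy. The remaining torque was also a little above the expected 0.1 N m. I then turned the key back about 15° until it was free, and it came straight out.

**Hanging:**
- **On the hook:** the last pictures show the rod through the window and the white face outward. The key hangs about 45 mm out from the board, where the model predicts.
- **Angle:** it looks upright to about 0.04 rad, and in the top view it looks turned about 5° out of square. Both are within limits.
- **Robot clear:** the gripper is up and away, with no force on it.

**One disagreement:** two estimates of the window's height differed by 2–4 mm before the key went over the hook tip. I aimed for the middle and it passed without contact.

**Bystanders:** the arm never came near the bearing, oil bottle or parts tray. I did not measure them again at the end.

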